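# Set the gauge pointer to the tenon shoulder

## Task

Two setting gauges stand on the table. On the one that holds the work piece with a tenon, turn the black knob until the brass pointer stands in line with the tenon's shoulder, then let go. Leave the work piece lying where it is and do not alter the setting of the other gauge, which holds the plain block.

Things in the scene. Friction and masses are not known exactly. Their poses are not given: they have to be found in the camera images.
- gauge_knob_grip (a point): Grip point on the vertical axis of the knob to turn, 94 mm above the table. The knob is a black upright bar 44 mm long, 14 mm wide, 32 mm tall (9 mm of it above the point) on a disc 44 mm across. Own x runs along the bar, own y across it, z up; the frame turns with it. It turns easily (0.04 N m), stays where left, and needs one clockwise turn (seen from above) of 0.4 to 1.4 rad.
- gauge: The gauge with the tenoned piece: dark wooden board 186 x 270 x 15 mm fixed to the table, slightly turned; origin under the board's middle. Own x points away from the robot: grey gear housing (64 x 80 mm, top at 63 mm) with the knob on the near side, cradle on the far side. A rack couples knob and pointer: clockwise moves the pointer 35 mm per rad along -y (right), anticlockwise back.
- gauge_pointer_tip (a point): Tip of this gauge's flat brass pointer (12 mm wide), 67 mm above the table. The pointer sits on a steel rack bar and slides along the near face of the work piece, about 3 mm in front of it. Own x is the way it points (to the work piece), own y the line of its travel.
- shoulder (a point): Tenon shoulder: point on the top near edge of the work piece, 70 mm above the table, where the full section ends and the thinner tenon begins. The piece is pale softwood, 42 x 175 x 55 mm, loose in the cradle; own y runs along it, the tenon (45 mm long, 17 mm thick) toward -y (right). In line means: pointer tip at the same own y as this point.
- spare_gauge_pointer_tip (a point): Tip of the pointer of the other gauge, alike in its working parts but holding a plain wooden block (60 x 85 x 45 mm) with no tenon. It must stay where it is. The two gauges stand side by side; either may be the left one.

How it is judged:
By the outcome, as a careful person would: the job done as asked, in the order asked, and still so for the second after the job is handed in, with the robot touching nothing.
It also fails if it takes over 35 s, if anything falls off the work surface, if the arm or the gripper's body presses on something with over 40 N, if the wrist force passes 120 N, or if a joint passes its speed limit or range.

## Robot

A 6-joint arm with a two-finger parallel gripper is mounted at the origin on a cart in front of the work surface, level with it; the furniture and walls round the work are solid. World frame = base frame: x ahead of the robot, y to its left, z up, the work surface at z = 0. Lengths are in m, angles in rad, forces in N, time in s.
With the tool pointing down it reaches from about 0.35 to 0.775 m from the base axis. Payload 7.3 kg.
Tool frame: the origin (TCP) lies between the finger pads; the fingertips stand 17 mm ahead of it and the grasp point (between the pads) lies 2 mm behind it; z points along the fingers, y is the line along which they close (so a half turn about z gives the same grasp; the last joint's range is limited). The gripper opens to 92 mm and grips with 3 to 60 N. Pads are 19 mm wide; open, the fingers measure 130 mm over their backs; the gripper's body (75 mm by 190 mm) begins 47 mm behind the grasp point.
Start: joints at [1.024, 0.342, 1.524, -0, 1.275, -0.146], TCP at [0.205, 0.483, 0.244] pointing down, gripper open.
Joint ranges: [-2.53, 2.53], [-0.77, 2.02], [0.04, 2.7], [-1, 4.14], [0.28, 2.66], [-3.11, 3.11]. Speed limits (rad/s): [2.57, 2.57, 3.14, 3.14, 3.14, 3.14].

## Interface

Orientations are given as [roll, pitch, yaw] about the fixed x, y, z axes, in that order (R = Rz(yaw) Ry(pitch) Rx(roll)).
In Python, from cell import robot, optics gives the robot as it stands.
- The arm moves only by the tool play_rows, never from a script. Its argument "rows" is a list of rows, each a list of 7 numbers: the shift along the tool's x, y, z in cm, then the turn, a rotation vector about the tool's x, y, z in rad, then the opening, from 0 (shut) to 1 (fully open). In form: [[tx, ty, tz, wx, wy, wz, grip], ...]. A call has 1 to 20 rows; each row is the pose to reach, as a shift and turn from the pose commanded when the call began, along the tool's axes at that moment; what a row does not reach only later rows make up. A row lasts 1/10 s, in which the tool goes at most 50 mm and 8.59 degrees, less where a joint would pass 70% of its speed; a pose out of reach is approached as far as the arm can. A call with a gripper value outside its range is refused whole. The fingers move at their own pace and stop on an object; "squeeze" is the grip in N (left out, the last holds). Time passes only in rows, so rows that repeat a pose let the fingers close. It gives the time, the measured TCP pose, the force, the opening and the grip force at its end, in the units of the state.
- robot.observe(): the state, without advancing time (a new reading comes with each control period).
- optics.read_camera(name): name is "side" or "top"; returns (picture, depth): 420x560x3 uint8, red, green, blue; 420x560 float32, m along the optical axis (not along the pixel's ray), 0 where there is no reading.
- optics.camera_model(name): a dict with "fx", "fy", "cx", "cy" (pixels), "origin" and "rotation" of the camera in the world. Camera axes: x right, y up, looking along -z (the intrinsics and any distortion apply to the point x, -y, -z); pixel columns grow to the right and rows downward; lengths in m; the calibration is good to about 2 mm. A picture is of the moment at which its call begins. camera_model takes no time and is no camera call.
- robot.hand_in(): hands the job in; it is judged then, once.
The state is a dict: "time": time; "qpos": joint angles; "qvel": joint speeds; "joint_efforts": joint torques, N m; "tool_pos": TCP position; "tool_rot": TCP orientation; "contact_force": force on the tool from outside, world axes, zero at the start; "torque": the same for the moment, N m; "opening": finger opening in m; "grip_force": force on a finger pad.
Only numpy, scipy, OpenCV 4.12 (cv2) and the standard library are available. Lean on these libraries where they do the work, as an engineer would, in place of code of your own. Each camera call takes 0.05 s, during which the arm holds its last target. There are 200 camera calls.

## Working session

There is one attempt and no reset: what is moved stays moved. The work goes in short steps, Python scripts to look and compute and a tool call to move; the robot and the scene stay as the last step left them, time stands still between calls to the robot, and variables do not carry over. Pictures are saved under pics/ and viewed, at most 10 in all, crops included, and the job is handed in when it is done.

Besides the shell and the picture viewer there is one more tool, called as name([rows], argument=value, ...), one row to a line, values as JSON. play_rows: Moves the arm, as the interface text tells. Its arguments: {"type":"object","properties":{"rows":{"type":"array"},"squeeze":{"type":"number"}},"required":["rows"]}

```bash
mkdir -p pics
cat > h.py <<'E'
import numpy as np, cv2
from cell import robot, optics
def grab(n,f):
    p,d=optics.read_camera(n); np.savez('pics/%s.npz'%f,p=p,d=d); cv2.imwrite('pics/%s.png'%f,p[:,:,::-1]); return p,d
def ray(m,u,v):
    d=np.array([(u-m['cx'])/m['fx'],-(v-m['cy'])/m['fy'],-1.]); return np.array(m['origin']),np.array(m['rotation'])@d
def onz(m,u,v,z):
    o,d=ray(m,u,v); return o+d*(z-o[2])/d[2]
def dep(m,u,v,D):
    o,d=ray(m,u,v); return o+d*D
E
python3 - <<'E'
from h import *
grab('top','top0');grab('side','side0')
for n in('top','side'): print(optics.camera_model(n))
print(robot.observe())
E
```

```text
{'fx': 435.14138976372226, 'fy': 435.14138976372226, 'cx': 280.18227032416064, 'cy': 218.304585589062, 'origin': array([0.43681684, 0.04609765, 1.08852778]), 'rotation': array([ 0.09664572,  0.00179343, -1.57163458])}
{'fx': 380.4838461073262, 'fy': 380.4838461073262, 'cx': 276.39767244476076, 'cy': 207.7765363644467, 'origin': array([ 0.12718248, -0.54498073,  0.60910297]), 'rotation': array([ 0.91144193,  0.00795632, -0.60206819])}
{'time': 0.1, 'qpos': array([ 1.02402961e+00,  3.42656665e-01,  1.52488537e+00,  1.61567520e-05,
        1.27539411e+00, -1.45995530e-01]), 'qvel': array([-0.0001603 , -0.00209791, -0.00306518,  0.00062503,  0.00019028,
       -0.00029401]), 'joint_efforts': array([ 1.55096455e-03, -4.32004952e+01, -2.44695264e+01,  7.18668918e-02,
        5.25933481e-02, -1.52451321e-05]), 'tool_pos': array([0.2046216 , 0.48313316, 0.24312517]), 'tool_rot': array([-3.14026570e+00, -2.10734074e-04,  2.74081661e+00]), 'contact_force': array([ 0.36642994,  0.05033633, -0.69661899]), 'torque': array([ 0.03311806, -0.03838188, -0.0070194 ]), 'grip_force': 0.0, 'opening': 0.09211829750390496}
```

Rotation is roll-pitch-yaw; I'll convert it in the helper.

```bash
sed -i "s/np.array(m\['rotation'\])@d/R.from_euler('xyz',m['rotation']).as_matrix()@d/; 1a from scipy.spatial.transform import Rotation as R" h.py; cat h.py | head -12
```

```text
import numpy as np, cv2
from scipy.spatial.transform import Rotation as R
from cell import robot, optics
def grab(n,f):
    p,d=optics.read_camera(n); np.savez('pics/%s.npz'%f,p=p,d=d); cv2.imwrite('pics/%s.png'%f,p[:,:,::-1]); return p,d
def ray(m,u,v):
    d=np.array([(u-m['cx'])/m['fx'],-(v-m['cy'])/m['fy'],-1.]); return np.array(m['origin']),R.from_euler('xyz',m['rotation']).as_matrix()@d
def onz(m,u,v,z):
    o,d=ray(m,u,v); return o+d*(z-o[2])/d[2]
def dep(m,u,v,D):
    o,d=ray(m,u,v); return o+d*D
```

View pics/top0.png

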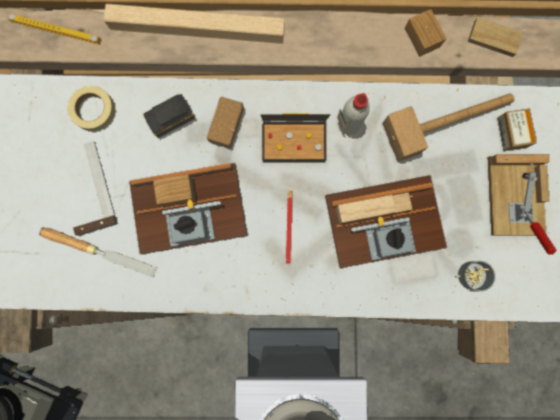

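View pics/side0.png

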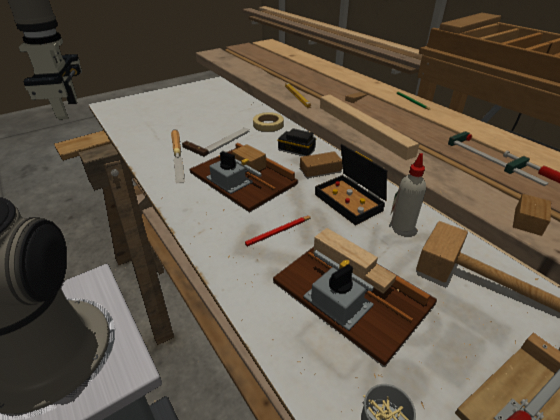

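The top view shows the tenoned (pale) piece on the right gauge: board about cols 327-445, rows 178-265, with the knob at (396,238) and the pointer near (381,221). The side view shows it at about (355,290). I'll enlarge both.

Run:
```python
from h import *
t=np.load('pics/top0.npz');s=np.load('pics/side0.npz')
a=cv2.resize(t['p'][175:270,325:450],None,fx=6,fy=6,interpolation=cv2.INTER_CUBIC)
b=cv2.resize(s['p'][220:350,270:440],None,fx=4,fy=4,interpolation=cv2.INTER_CUBIC)
cv2.imwrite('pics/c1.png',a[:,:,::-1]);cv2.imwrite('pics/c2.png',b[:,:,::-1])
m=optics.camera_model('top'); D=t['d']
H=np.zeros(D.shape);P=np.zeros(D.shape+(3,))
for v in range(175,270):
  for u in range(325,450): P[v,u]=dep(m,u,v,D[v,u])
np.save('pics/P.npy',P)
Z=P[...,2]
print('rows 200..250 step3, cols 334..430 step 6');
for v in range(190,262,4): print(v,[int(round(1000*Z[v,u])) for u in range(334,430,5)])
k=(Z>0.09)&(Z<.12); k[:225]=0
ys,xs=np.nonzero(k); print('knob',len(ys),P[k].mean(0),cv2.minAreaRect(P[k][:,:2].astype(np.float32)*1000))
```

```text
rows 200..250 step3, cols 334..430 step 6
190 [6, 1, 2, 12, 10, 12, 16, 14, 17, 18, 14, 12, 38, 36, 39, 36, 38, 25, 18, 15]
194 [15, 16, 18, 16, 17, 17, 16, 15, 37, 41, 36, 35, 39, 53, 51, 14, 14, 14, 16, 13]
198 [15, 13, 16, 38, 36, 39, 36, 38, 70, 71, 72, 72, 53, 54, 54, 55, 19, 13, 15, 16]
202 [37, 40, 42, 39, 69, 75, 72, 70, 71, 72, 70, 71, 52, 52, 53, 54, 16, 16, 15, 17]
206 [28, 71, 70, 68, 74, 72, 71, 71, 69, 73, 73, 71, 73, 51, 51, 54, 12, 16, 14, 14]
210 [16, 69, 69, 74, 74, 70, 70, 69, 72, 73, 71, 73, 72, 53, 53, 42, 19, 21, 25, 19]
214 [14, 62, 72, 70, 68, 71, 72, 74, 70, 70, 73, 32, 20, 22, 27, 15, 14, 16, 21, 16]
218 [17, 43, 73, 74, 69, 70, 65, 26, 24, 64, 22, 15, 18, 17, 20, 61, 15, 13, 18, 17]
222 [15, 28, 54, 12, 20, 22, 23, 16, 19, 70, 55, 58, 59, 58, 48, 1089, 17, 15, 15, 15]
226 [18, 22, 19, 14, 14, 15, 59, 58, 58, 47, 19, 19, 22, 24, 64, 20, 16, 17, 17, 14]
230 [18, 17, 15, 20, 59, 59, 17, 22, 20, 61, 65, 65, 84, 101, 64, 63, 18, 17, 16, 14]
234 [18, 15, 12, 21, 19, 14, 15, 23, 36, 62, 64, 70, 84, 103, 67, 64, 16, 17, 17, 17]
238 [14, 19, 19, 18, 15, 18, 18, 21, 26, 63, 65, 70, 82, 101, 72, 69, 16, 16, 17, 16]
242 [4, 16, 19, 19, 16, 17, 15, 23, 21, 63, 64, 72, 83, 104, 67, 64, 14, 16, 14, 12]
246 [0, 15, 16, 18, 18, 17, 13, 21, 19, 61, 63, 68, 78, 101, 62, 65, 19, 16, 16, 16]
250 [2, 15, 17, 20, 19, 18, 16, 13, 21, 52, 66, 60, 63, 62, 63, 64, 21, 13, 16, 14]
254 [-2, 15, 19, 15, 17, 14, 17, 13, 24, 45, 63, 64, 62, 25, 12, 17, 4, 1, 2, 0]
258 [0, 14, 14, 19, 18, 17, 17, 16, 21, 23, 14, 19, 1, 0, 2, 4, 3, 2, 4, 1]
knob 136 [ 0.48744274 -0.22055142  0.1004901 ] ((488.3841857910156, -221.96792602539062), (43.08074188232422, 15.049642562866211), 2.7491819858551025)
```

View pics/c1.png

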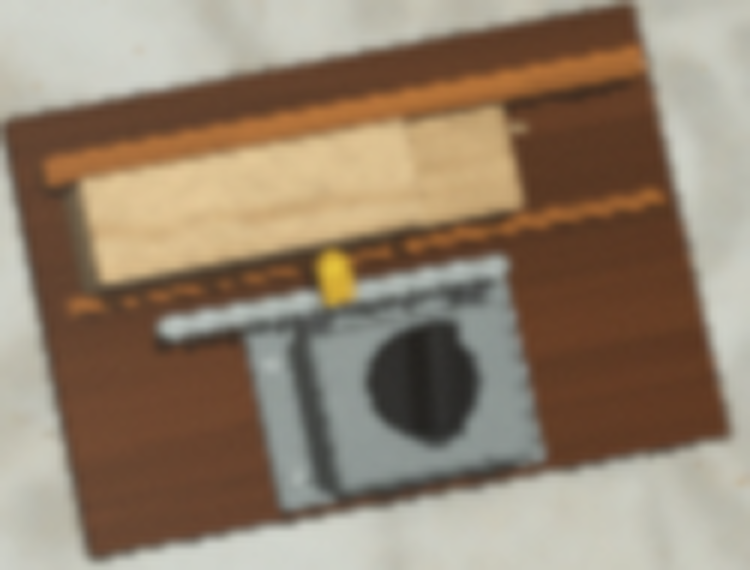

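View pics/c2.png

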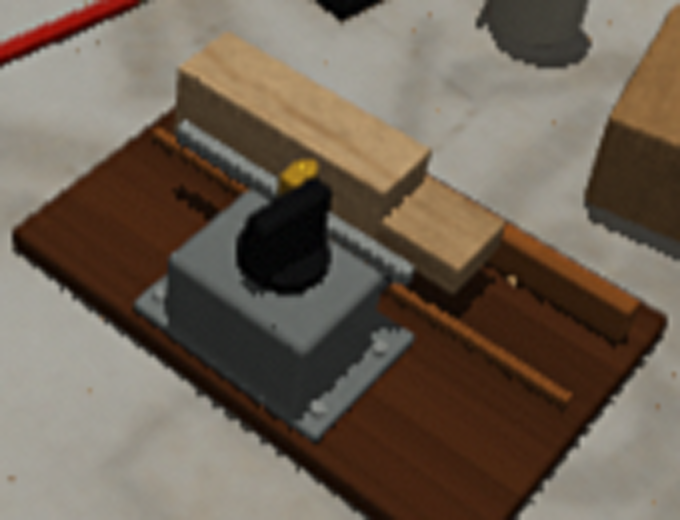

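The top crop shows the shoulder line running from about (408,118) to (418,222) in crop pixels, and the brass pointer tip near (333,250). The side crop shows the shoulder's top near corner at about (384,192), the brass tip near (312,163), and the upright bar of the knob. Now I'll measure them.

```bash
cat > meas.py <<'E'
from h import *
def boardyaw(P):
    k=((P[...,2]>.062)&(P[...,2]<.080)).astype(np.uint8)
    return k
def brass(p,roi,s=6):
    r0,r1,c0,c1=roi
    a=cv2.resize(p[r0:r1,c0:c1],None,fx=s,fy=s,interpolation=cv2.INTER_CUBIC)
    h=cv2.cvtColor(a,cv2.COLOR_RGB2HSV)
    k=(h[...,0]>=19)&(h[...,0]<=32)&(h[...,1]>165)&(h[...,2]>110)
    n,l,st,ce=cv2.connectedComponentsWithStats(k.astype(np.uint8))
    i=1+np.argmax(st[1:,4]); ys,xs=np.nonzero(l==i)
    return (xs+.5)/s-.5+c0,(ys+.5)/s-.5+r0
E
python3 - <<'E'
from meas import *
t=np.load('pics/top0.npz');s=np.load('pics/side0.npz');P=np.load('pics/P.npy');m=optics.camera_model('top');ms=optics.camera_model('side')
up=lambda x,y:(325+(x+.5)/6-.5,175+(y+.5)/6-.5)
# yaw from board edges (top z=.015)
for A,B in (((5,125),(632,5)),((92,558),(732,436)),((5,125),(92,558)),((632,5),(732,436))):
  a=onz(m,*up(*A),.015);b=onz(m,*up(*B),.015);d=(b-a)[:2];print('edge',np.hypot(*d),np.arctan2(d[1],d[0]))
# piece near edge
a=onz(m,*up(103,284),.07);b=onz(m,*up(418,226),.07);d=(b-a)[:2];print('piece near edge',a,b,np.hypot(*d),np.arctan2(d[1],d[0]))
for q in((408,118),(418,226)): print('shoulder top',onz(m,*up(*q),.07))
us=270+(np.array([384,429])+.5)/4-.5; vs=220+(np.array([192,152])+.5)/4-.5
print('shoulder side',[onz(ms,us[i],vs[i],.07) for i in(0,1)])
# depth edge of shoulder
Z=P[...,2]
for v in (200,203,206,209):
  r=np.nonzero(Z[v,380:402]<.062)[0][0]+380; print(v,r,[int(1000*z) for z in Z[v,388:398]],onz(m,r-.5,v,.07))
u,v=brass(t['p'],(175,270,325,450)); print('brass top',u.min(),u.max(),v.min(),v.max(),len(u))
for vv in np.linspace(v.min(),v.max(),6):
  k=abs(v-vv)<.2; print(vv,onz(m,u[k].min(),vv,.067),onz(m,u[k].max(),vv,.067))
u,v=brass(s['p'],(220,350,270,440)); print('brass side',u.min(),u.max(),v.min(),v.max(),len(u)); 
k=u>u.max()-.5;print(onz(ms,u.max(),v[k].mean(),.067),onz(ms,u[v<v.min()+.3].mean(),v.min(),.067))
E
```

```text
edge 0.2666267003785377 -1.3813037952771272
edge 0.26777016707331924 -1.3847998131010573
edge 0.1817982658267994 -2.9557400457781324
edge 0.18273381956026194 -2.949472800368074
piece near edge [ 0.52689091 -0.0967846   0.07      ] [ 0.54960836 -0.22065467  0.07      ] 0.12593600698163326 -1.389414538465843
shoulder top [ 0.59240653 -0.2178357   0.07      ]
shoulder top [ 0.54960836 -0.22065467  0.07      ]
shoulder side [array([ 0.55151724, -0.2220735 ,  0.07      ]), array([ 0.58888765, -0.2155191 ,  0.07      ])]
200 394 [70, 66, 72, 67, 71, 69, 54, 55, 51, 51] [ 0.57869639 -0.21964517  0.07      ]
203 394 [68, 70, 71, 71, 71, 70, 51, 53, 51, 51] [ 0.57155852 -0.2194599   0.07      ]
206 395 [71, 71, 73, 69, 69, 73, 72, 54, 51, 53] [ 0.5644277  -0.22163078  0.07      ]
209 396 [69, 69, 71, 73, 69, 71, 68, 70, 50, 51] [ 0.55730649 -0.22379873  0.07      ]
brass top 376.9166666666667 383.4166666666667 216.25 224.75 1480
216.25 [ 0.54048648 -0.18504272  0.067     ] [ 0.54048047 -0.19093701  0.067     ]
217.95 [ 0.53646204 -0.18063024  0.067     ] [ 0.53644851 -0.19398561  0.067     ]
219.65 [ 0.53243624 -0.18054039  0.067     ] [ 0.53242162 -0.19506864  0.067     ]
221.35 [ 0.5284123  -0.18162816  0.067     ] [ 0.52839975 -0.19418837  0.067     ]
223.05 [ 0.52439026 -0.18389219  0.067     ] [ 0.52438131 -0.19291641  0.067     ]
224.75 [ 0.52037168 -0.18576228  0.067     ] [ 0.5203682  -0.18929217  0.067     ]
brass side 339.9166666666667 348.9166666666667 259.4166666666667 265.9166666666667 1432
[ 0.53916308 -0.18939485  0.067     ] [ 0.53843304 -0.18265823  0.067     ]
```

Run:
```python
from meas import *
P=np.load('pics/P.npy')
k=(P[...,2]>.094)&(P[...,2]<.112); k[:225]=0
q=P[k][:,:2]; c=q.mean(0); w,V=np.linalg.eigh(np.cov((q-c).T)); print(c,np.sqrt(w*12)*1000,np.arctan(V[1,1]/V[0,1]))
# side view: dark bar top corners by depth
s=np.load('pics/side0.npz');ms=optics.camera_model('side')
Q=np.array([dep(ms,u,v,s['d'][v,u]) for v in range(255,300) for u in range(325,360)])
k=(Q[:,2]>.099)&(Q[:,2]<.108);q=Q[k][:,:2].astype(np.float32);c=q.mean(0);w,V=np.linalg.eigh(np.cov((q-c).T)); print(k.sum(),c,np.sqrt(w*12)*1000,np.arctan(V[1,1]/V[0,1]))
o=robot.observe();Rt=R.from_euler('xyz',o['tool_rot']).as_matrix()
for g in ([.40,.25,.24],[.488,-.221,.20]): print('tool shift cm',100*Rt.T@(np.array(g)-o['tool_pos']))
```

```text
[ 0.48703002 -0.22098601] [14.58593636 42.83507534] 0.02838540125822238
124 [ 0.48782572 -0.22105631] [12.79777175 42.55408306] 0.04010612969837646
tool shift cm [-27.08499206 -13.84315846   0.3251787 ]
tool shift cm [-53.56377381 -53.77237842   4.37258654]
```

play_rows([
  [-7, -4, 0, 0, 0, -0.1, 0.6],
  [-14, -7, 0, 0, 0, -0.2, 0.6],
  [-21, -11, 0, 0, 0, -0.3, 0.6],
  [-27, -14, 0, 0, 0, -0.43, 0.6],
  [-30, -18, 0, 0, 0, -0.43, 0.6],
  [-33, -22, 0, 0, 0, -0.43, 0.6],
  [-36, -27, 0, 0, 0, -0.43, 0.6],
  [-39, -31, 0, 0, 0, -0.43, 0.6],
  [-42, -36, 0, 0, 0, -0.43, 0.6],
  [-45, -40, 0, 0, 0, -0.43, 0.6],
  [-48, -45, 1, 0, 0, -0.43, 0.6],
  [-51, -49, 2, 0, 0, -0.43, 0.6],
  [-53.6, -53.8, 4, 0, 0, -0.43, 0.6],
  [-53.6, -53.8, 4.4, 0, 0, -0.43, 0.6],
  [-53.6, -53.8, 4.4, 0, 0, -0.43, 0.6],
  [-53.6, -53.8, 4.4, 0, 0, -0.43, 0.6],
  [-53.6, -53.8, 4.4, 0, 0, -0.43, 0.6],
  [-53.6, -53.8, 4.4, 0, 0, -0.43, 0.6],
], squeeze=15)

```text
time: 1.9
tool_pos: [0.4879, -0.2212, 0.1989]
tool_rot: [3.14, -0.002, -3.114]
contact_force: [-0.4, 0.2, 0.4]
opening: 0.055
grip_force: 0.0
```

play_rows([
  [0, 0, 3, 0, 0, 0, 0.6],
  [0, 0, 6, 0, 0, 0, 0.6],
  [0, 0, 8, 0, 0, 0, 0.6],
  [0, 0, 9.5, 0, 0, 0, 0.6],
  [0, 0, 10.4, 0, 0, 0, 0.6],
  [0, 0, 10.4, 0, 0, 0, 0.6],
  [0, 0, 10.4, 0, 0, 0, 0.4],
  [0, 0, 10.4, 0, 0, 0, 0.3],
  [0, 0, 10.4, 0, 0, 0, 0.2],
  [0, 0, 10.4, 0, 0, 0, 0.1],
  [0, 0, 10.4, 0, 0, 0, 0.0],
  [0, 0, 10.4, 0, 0, 0, 0.0],
  [0, 0, 10.4, 0, 0, 0, 0.0],
  [0, 0, 10.4, 0, 0, 0, 0.0],
], squeeze=15)

```text
time: 3.3
tool_pos: [0.4885, -0.2206, 0.0959]
tool_rot: [3.141, 0.0, -3.112]
contact_force: [0.6, 3.5, 4.2]
opening: 0.0139
grip_force: 15.0
```

play_rows([
  [0, 0, 0, 0, 0, 0.1, 0],
  [0, 0, 0, 0, 0, 0.2, 0],
  [0, 0, 0, 0, 0, 0.3, 0],
  [0, 0, 0, 0, 0, 0.4, 0],
  [0, 0, 0, 0, 0, 0.5, 0],
  [0, 0, 0, 0, 0, 0.6, 0],
  [0, 0, 0, 0, 0, 0.7, 0],
  [0, 0, 0, 0, 0, 0.8, 0],
  [0, 0, 0, 0, 0, 0.9, 0],
  [0, 0, 0, 0, 0, 0.95, 0],
  [0, 0, 0, 0, 0, 0.95, 0],
  [0, 0, 0, 0, 0, 0.95, 0],
  [0, 0, 0, 0, 0, 0.95, 0],
])

```text
time: 4.6
tool_pos: [0.4887, -0.2202, 0.0959]
tool_rot: [3.141, -0.001, 2.221]
contact_force: [1.0, 5.2, 3.0]
opening: 0.014
grip_force: 15.0
```

Run:
```python
from h import *
grab('top','top1');grab('side','side1')
t=np.load('pics/top1.npz');s=np.load('pics/side1.npz')
a=cv2.resize(t['p'][175:270,325:450],None,fx=4,fy=4,interpolation=cv2.INTER_CUBIC)
b=cv2.resize(s['p'][230:330,300:400],None,fx=4,fy=4,interpolation=cv2.INTER_CUBIC)
c=np.zeros((400,910,3),np.uint8);c[:380,:500]=a;c[:400,505:905]=b
cv2.imwrite('pics/c3.png',c[:,100:900,::-1])
```

```text
(no output)
```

View pics/c3.png

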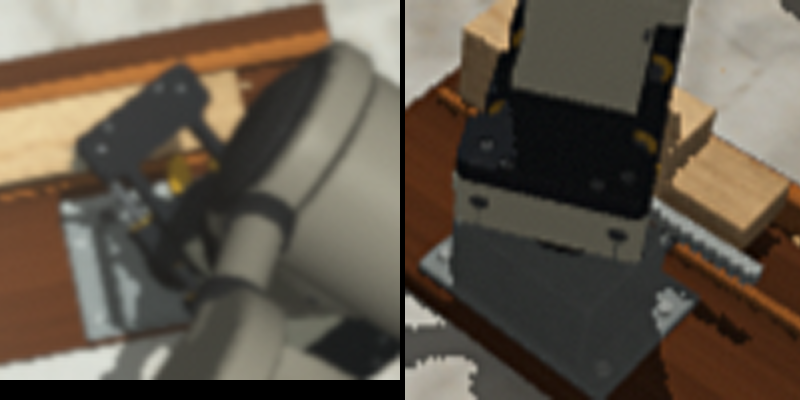

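The gripper hides the tip and the knob has turned 0.95 rad. I'll let go and back off for a clear look.

play_rows([
  [0, 0, 0, 0, 0, 0.95, 0.2],
  [0, 0, 0, 0, 0, 0.95, 0.4],
])

```text
time: 4.9
tool_pos: [0.4885, -0.2211, 0.0956]
tool_rot: [-3.142, 0.0, 1.915]
contact_force: [-0.3, 0.1, 1.1]
opening: 0.0223
grip_force: 0.0
```

I made a mistake: rows are relative to the pose at the start of each call, so that 0.95 turned the tool about 0.3 rad further while it was opening. The knob may have been dragged too far. I'll open fully without turning, back off and measure.

play_rows([
  [0, 0, 0, 0, 0, 0, 0.5],
  [0, 0, 0, 0, 0, 0, 0.6],
  [0, 0, 0, 0, 0, 0, 0.6],
  [0, 0, -3, 0, 0, 0, 0.6],
  [0, 0, -7, 0, 0, 0, 0.6],
  [0, 0, -11, 0, 0, 0, 0.6],
  [4, 1, -11, 0, 0, 0, 0.6],
  [8, 3, -11, 0, 0, 0, 0.6],
  [12, 4, -11, 0, 0, 0, 0.6],
  [16, 5, -11, 0, 0, 0, 0.6],
  [20, 7, -11, 0, 0, 0, 0.6],
  [24, 8, -11, 0, 0, 0, 0.6],
  [24, 8, -11, 0, 0, 0, 0.6],
  [24, 8, -11, 0, 0, 0, 0.6],
])

```text
time: 6.3
tool_pos: [0.4812, 0.0323, 0.2058]
tool_rot: [3.142, 0.001, 1.925]
contact_force: [-0.1, -0.3, 0.4]
opening: 0.0548
grip_force: 0.0
```

```bash
cat > look.py <<'E'
from meas import *
import sys
n=sys.argv[1]
grab('top','top'+n);grab('side','side'+n)
t=np.load('pics/top%s.npz'%n);s=np.load('pics/side%s.npz'%n);m=optics.camera_model('top');ms=optics.camera_model('side')
a=cv2.resize(t['p'][185:265,340:435],None,fx=4,fy=4,interpolation=cv2.INTER_CUBIC)
b=cv2.resize(s['p'][230:320,310:400],None,fx=4,fy=4,interpolation=cv2.INTER_CUBIC)
c=np.zeros((360,745,3),np.uint8);c[:320,:380]=a;c[:,385:]=b
cv2.imwrite('pics/v%s.png'%n,c[:,:,::-1])
P=np.array([dep(m,u,v,t['d'][v,u]) for v in range(225,260) for u in range(370,425)])
k=(P[:,2]>.094)&(P[:,2]<.112);q=P[k][:,:2];w,V=np.linalg.eigh(np.cov((q-q.mean(0)).T));print('knob',k.sum(),q.mean(0),np.sqrt(w*12)*1000,np.arctan(V[1,1]/V[0,1]))
e=np.array([-np.sin(.187),np.cos(.187)])
for nm,p,mm,roi in(('top',t['p'],m,(205,235,345,425)),('side',s['p'],ms,(235,300,310,400))):
  u,v=brass(p,roi);X=np.array([onz(mm,a,b,.067) for a,b in zip(u,v)])[:,:2]; y=X@e;print(nm,len(u),u.mean(),v.mean(),'own y min/max/mid',y.min(),y.max(),(y.min()+y.max())/2,'mean',X.mean(0),y.mean())
o=robot.observe();print(o['time'],o['tool_pos'],o['tool_rot'])
E
python3 look.py 2
```

```text
knob 124 [ 0.48764036 -0.22078003] [14.39334375 43.51172787] -0.9428925239019361
top 1562 394.45102432778486 217.51771233461372 own y min/max/mid -0.3255823280188946 -0.31033405365867944 -0.317958190838787 mean [ 0.53744734 -0.22158753] -0.31764239255230775
side 1852 359.1494780417566 271.9914506839453 own y min/max/mid -0.32387315096767444 -0.310176421218851 -0.3170247860932627 mean [ 0.53570532 -0.22132498] -0.31706055599736405
6.4 [0.481496   0.03086694 0.20573718] [3.14148917e+00 4.86156755e-04 1.92101977e+00]
```

View pics/v2.png

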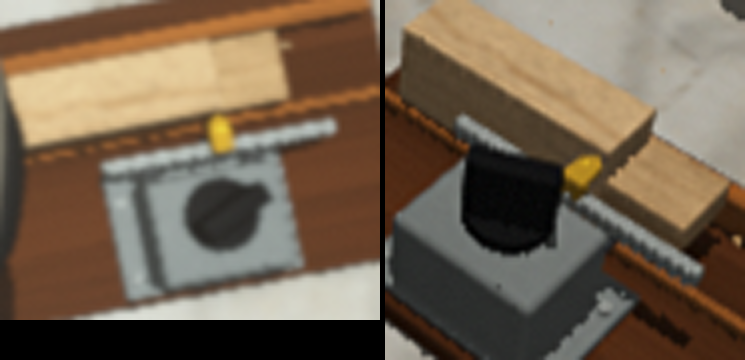

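The top view (left) shows the tip at (220,118), just left of the shoulder line at about (217,85)-(222,100). The side view shows the tip at (600,160), beside the shoulder corner. So the knob turned about 0.97 rad, little was dragged, and 3-4 mm remain. I'll refine the shoulder edge in both views.

Run:
```python
from meas import *
e=np.array([-np.sin(.187),np.cos(.187)]);ex=np.array([e[1],-e[0]])
for n in '0','2':
  t=np.load('pics/top%s.npz'%n);s=np.load('pics/side%s.npz'%n);m=optics.camera_model('top');ms=optics.camera_model('side')
  L=[];G=[]
  g=cv2.GaussianBlur(cv2.cvtColor(t['p'],cv2.COLOR_RGB2GRAY).astype(float),(0,0),.8)
  for v in range(197,212):
    z=np.array([dep(m,u,v,t['d'][v,u])[2] for u in range(384,404)])
    L.append(onz(m,384+np.nonzero(z<.062)[0][0]-.5,v,.07)[:2])
    d=g[v,389:401]-g[v,388:400];i=np.argmin(d[:10]);
    G.append(onz(m,388.5+i,v,.07)[:2])
  for nm,Q in(('depth',L),('gray',G)):
    Q=np.array(Q);print(n,nm,'own y',np.round(1000*Q@e,1),'median',np.median(Q@e),'mean',(Q@e).mean())
  # side: top face right edge, brightness drop along row
  gs=cv2.GaussianBlur(cv2.cvtColor(s['p'],cv2.COLOR_RGB2GRAY).astype(float),(0,0),.7)
  S=[]
  for v in range(259,268):
    r=gs[v,360:384];d=np.diff(r);i=np.argmin(d)
    o=0
    if 0<i<len(d)-1: a,b,c=d[i-1:i+2];o=.5*(a-c)/(a-2*b+c)
    S.append(onz(ms,360.5+i+o,v,.07)[:2])
  S=np.array(S);print(n,'side y',np.round(1000*S@e,1),'x',np.round(1000*S@ex,1))
```

```text
0 depth own y [-322.6 -322.1 -321.6 -323.4 -322.9 -322.4 -321.9 -323.7 -323.2 -322.7
 -322.2 -321.7 -323.5 -323.  -322.5] median -0.32259464768789187 mean -0.3226257255496241
0 gray own y [-320.3 -322.1 -321.6 -321.1 -322.9 -322.4 -321.9 -321.4 -320.9 -318.1
 -319.9 -321.7 -321.2 -327.6 -327.1] median -0.32158806607185797 mean -0.32200744712362905
0 side y [-320.3 -321.  -321.2 -321.2 -321.6 -322.  -320.9 -321.1 -321.7] x [532.3 529.2 525.7 521.9 518.5 515.1 510.4 506.9 503.8]
2 depth own y [-322.6 -322.1 -321.6 -323.4 -322.9 -322.4 -321.9 -323.7 -323.2 -322.7
 -322.2 -321.7 -323.5 -323.  -322.5] median -0.32259464768789187 mean -0.3226257255496241
2 gray own y [-320.3 -322.1 -321.6 -321.1 -322.9 -322.4 -321.9 -321.4 -320.9 -320.4
 -319.9 -321.7 -321.2 -327.6 -327.1] median -0.32158806607185797 mean -0.3221617392382525
2 side y [-320.3 -321.  -321.3 -321.2 -321.5 -321.9 -320.9 -321.1 -321.7] x [532.4 529.2 525.7 521.9 518.5 515.1 510.4 506.9 503.8]
```

Both views agree on a gap of about 4.2 mm, so I'll regrip and turn 0.12 rad clockwise.

play_rows([
  [-5, -1.7, 0, 0, 0, -0.1, 0.6],
  [-10, -3.3, 0, 0, 0, -0.2, 0.6],
  [-14, -4.7, 0, 0, 0, -0.28, 0.6],
  [-18, -6, 0, 0, 0, -0.28, 0.6],
  [-21, -7, 0, 0, 0, -0.28, 0.6],
  [-24, -8, 0, 0, 0, -0.28, 0.6],
  [-24, -8, 0, 0, 0, -0.28, 0.6],
  [-24, -8, 0, 0, 0, -0.28, 0.6],
  [-24, -8, 4, 0, 0, -0.28, 0.6],
  [-24, -8, 7.5, 0, 0, -0.28, 0.6],
  [-24, -8, 10, 0, 0, -0.28, 0.6],
  [-24, -8, 11, 0, 0, -0.28, 0.6],
  [-24, -8, 11, 0, 0, -0.28, 0.6],
  [-24, -8, 11, 0, 0, -0.28, 0.4],
  [-24, -8, 11, 0, 0, -0.28, 0.2],
  [-24, -8, 11, 0, 0, -0.28, 0.1],
  [-24, -8, 11, 0, 0, -0.28, 0],
  [-24, -8, 11, 0, 0, -0.28, 0],
  [-24, -8, 11, 0, 0, -0.28, 0],
  [-24, -8, 11, 0, 0, -0.28, 0],
], squeeze=15)

```text
time: 8.4
tool_pos: [0.4891, -0.2208, 0.096]
tool_rot: [3.14, 0.001, 2.201]
contact_force: [2.9, 4.0, 1.1]
opening: 0.0141
grip_force: 15.0
```

play_rows([
  [0, 0, 0, 0, 0, 0.06, 0],
  [0, 0, 0, 0, 0, 0.12, 0],
  [0, 0, 0, 0, 0, 0.12, 0],
  [0, 0, 0, 0, 0, 0.12, 0],
  [0, 0, 0, 0, 0, 0.12, 0],
  [0, 0, 0, 0, 0, 0.12, 0.1],
  [0, 0, 0, 0, 0, 0.12, 0.2],
  [0, 0, 0, 0, 0, 0.12, 0.4],
  [0, 0, 0, 0, 0, 0.12, 0.6],
  [0, 0, 0, 0, 0, 0.12, 0.6],
  [0, 0, 0, 0, 0, 0.12, 0.6],
  [0, 0, -4, 0, 0, 0.12, 0.6],
  [0, 0, -8, 0, 0, 0.12, 0.6],
  [0, 0, -11, 0, 0, 0.12, 0.6],
])

```text
time: 9.8
tool_pos: [0.4887, -0.2213, 0.2079]
tool_rot: [3.141, 0.002, 2.081]
contact_force: [0.6, 0.4, -0.1]
opening: 0.055
grip_force: 0.0
```

play_rows([
  [4, 3, 0, 0, 0, 0, 0.6],
  [8, 5, 0, 0, 0, 0, 0.6],
  [12, 8, 0, 0, 0, 0, 0.6],
  [16, 10, 0, 0, 0, 0, 0.6],
  [20, 13, 0, 0, 0, 0, 0.6],
  [20, 13, 0, 0, 0, 0, 0.6],
  [20, 13, 0, 0, 0, 0, 0.6],
])

```text
time: 10.5
tool_pos: [0.5042, 0.0178, 0.2057]
tool_rot: [-3.141, 0.0, 2.084]
contact_force: [-0.4, -0.4, -0.0]
opening: 0.0555
grip_force: 0.0
```

```bash
python3 look.py 3
```

```text
knob 120 [ 0.48795352 -0.22093531] [14.06758822 43.99140889] -1.0622330139387324
top 1453 396.2143266804313 217.26250286763016 own y min/max/mid -0.32952546051497056 -0.3146616474698226 -0.3220935539923966 mean [ 0.53804772 -0.22575935] -0.32185309808509
side 1870 360.89688057041 273.0655971479501 own y min/max/mid -0.32758712097960535 -0.31439961692000895 -0.3209933689498071 mean [ 0.53648741 -0.22520713] -0.3210204241538696
10.6 [0.50424264 0.01597672 0.20566574] [-3.14130609e+00  3.02736371e-04  2.08020129e+00]
```

View pics/v3.png

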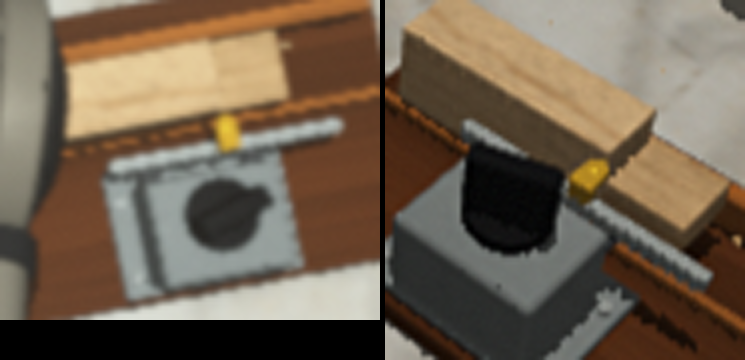

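The pointer tip at (229,117) in the top view and (605,162) in the side view is in line with the shoulder. Both views agree to about 0.2 mm, and the robot is clear.

```bash
python3 -c "
from cell import robot
print(robot.hand_in())"
```

```text
the job is handed in; nothing more can be done
None
```

The job is handed in: by both cameras the brass pointer stands within about 0.2 mm of the tenon shoulder, the knob is released, and I touched neither the work piece nor the other gauge (its pointer not re-measured). One mistyped turn as the gripper let go cost a second small adjustment, and the whole job took about 10.6 s.

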